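Hang the mincer plates on a skewer for oiling

ROBOT

A 7-joint arm with a two-finger parallel gripper is mounted at the origin on a cart in front of the work surface, level with it; the furniture and walls round the work are solid. World frame = base frame: x ahead of the robot, y to its left, z up, the work surface at z = 0. Lengths are in m, angles in rad, forces in N, time in s.
With the tool pointing down it reaches from about 0.35 to 0.9 m from the base axis. Payload 7.2 kg.
Tool frame: the origin (TCP) lies midway between the tips of the shut fingers; the grasp point (between the pads) lies r.grip_point_offset behind it (r.grip_point_offset is the distance from the TCP to the grasp point, in m); z points along the fingers, y is the line along which they close (so a half turn about z gives the same grasp; the last joint's range is limited). The gripper opens to 88 mm and grips with 3 to 60 N. Pads are 20 mm wide; open, the fingers measure 115 mm over their backs; the gripper's body (75 mm by 178 mm) begins 61 mm behind the grasp point.
Start: joints at [1.191, 0.411, -0.013, 1.596, 0.006, 1.134, -0.082], TCP at [0.192, -0.595, 0.223] pointing down, gripper open.
Joint ranges: [-2.95, 2.95], [-0.29, 1.99], [-1.47, 1.44], [0.14, 2.54], [-1.03, 4.17], [0.13, 1.85], [-2.86, 2.86]. Speed limits (rad/s): [2.39, 2.39, 3.01, 3.01, 3.14, 3.14, 3.14].

INTERFACE

Orientations are given as a unit quaternion [w, x, y, z].
In Python, from cell import status, read_camera, r gives the robot as it stands.
- The arm moves only by the tool arm_command, never from a script. Its argument "increments" is a list of rows, each an object with "linear": the shift along the tool's x, y, z in units of 50 cm (1.0 is 50 cm), a list of three; "turn": the turn about the tool's z in units of 90 degrees (1.0 is 90 degrees). In form: [{"linear": [tx, ty, tz], "turn": turn}, ...]. A call has exactly 5 rows; each row is the pose to reach, as a shift and turn from the pose commanded when the call began, along the tool's axes at that moment; what a row does not reach only later rows make up. A row lasts 1/12 s, in which the tool goes at most 41.7 mm and 7.16 degrees, less where a joint would pass 70% of its speed; a pose out of reach is approached as far as the arm can. A call with a number of a shift or a turn outside -1 to 1 is refused whole. A call with a gripper value outside its range is refused whole. "jaw" is the opening, from 0 (shut) to 1 (fully open), set as the call begins (left out, the last holds). The fingers move at their own pace and stop on an object; "newtons" is the grip in N (left out, the last holds). Time passes only in rows, so rows that repeat a pose let the fingers close, or fill a call up. It gives the time, the measured TCP pose, the force, the opening and the grip force at its end, in the units of the state.
- status.get_state(): the state, without advancing time (a new reading comes with each control period).
- read_camera(name): name is "scene" or "top"; returns a dict with "color" (480x640x3 uint8, red, green, blue), "vertical_fov" (degrees; the focal length in pixels is half the picture's height over the tangent of half this angle, whatever the lens; pixels are square), "cx", "cy" (the principal point, pixels), "k1" (the pictures are not rectified: a ray, as slopes to the right and down, at radius r is drawn at 1 + k1 r^2 times it, then the intrinsics apply), "T" (4x4, takes a point from camera to world coordinates). Camera axes: x right, y down, z forward; pixel columns grow to the right and rows downward; lengths in m; the calibration is good to about 2 mm. A picture is of the moment at which its call begins. There is no depth.
- r.finish_job(): hands the job in; it is judged then, once.
The state is a dict: "t": time; "qpos": joint angles; "qvel": joint speeds; "tau": joint torques, N m; "eef_pos": TCP position; "ee_rot": TCP orientation; "ft_force": force on the tool from outside, world axes, zero at the start; "moment": the same for the moment, N m; "width": opening from 0.0 (shut) to 1.0 (fully open); "finger_force": force on a finger pad.
Only numpy, scipy, OpenCV 4.12 (cv2) and the standard library are available. Lean on these libraries where they do the work, as an engineer would, in place of code of your own. Each camera call takes 0.05 s, during which the arm holds its last target. There are 200 camera calls.

TASK

The three washed mincer plates have drained in the sloping wire rack and are to hang over the notched kebab tray for oiling. Pick up the skewer, run it up through the centre holes of all three plates while they stand in the rack, lift them off together, and lay the loaded skewer across the tray in a facing pair of notches so that all three plates hang on it inside the tray. Let go, drop no plate, and leave the oil bottle, pepper mill, mustard jar and salt shaker where they stand.

Things in the scene. Friction and masses are not known exactly. Their poses are not given: they have to be found in the camera images.
- skewer: Kebab skewer, 218 mm long, 80 g. Origin on the rod's axis at the front face of the collar; +x runs to the tip. Steel rod, 5 mm thick, from x = 0 to 110 mm (last 11 mm tapered); collar 18 mm across, x = -6 to 0; neck 8 mm thick, x = -28 to -6; dark wooden handle, x = -108 to -28, 14 mm wide (y), 20 mm high (z). Lies on its handle, rod level, axis 10 mm up, pointing any way.
- skewer_grip (a point): Middle of the skewer's flat-sided handle (skewer x = -68 mm), where it can be gripped across its 14 mm width, as anywhere along it. The empty skewer balances about 25 mm in front of this point.
- skewer_neck (a point): Point on the skewer's neck (skewer x = -17 mm) that belongs in a notch of one tray wall.
- skewer_rest (a point): Point on the skewer's rod (skewer x = +83 mm) that belongs in the facing notch of the other tray wall, 100 mm from the neck point.
- rack: Sloping drainer of 6 mm steel wire, fixed, 150 mm high. Origin on the worktop under the middle plate's centre; +x is level, from its low end to its high end. Feet at x = -30 and +73 mm, y = -37 and +37. Two rails 44 mm apart rise along +x at 24 degrees; four pairs of prongs, 16 mm apart (10 mm gaps), stand square to the rails. The plates stand in the three gaps, resting on both rails.
- rack_line (a point): Point on the line through the plates' centres, at the middle plate (125 mm above the rack's origin); axes as the rack's. The line rises at 24 degrees along the rack's +x; wire is 19 mm off it to either side and 28 mm below. Prongs reach 12 mm past it: to come free a plate must rise 45 mm or more square to the rails, that is up and back towards the low end.
- plate_coarse: Steel mincer plate with large holes, 70 mm across, 6 mm thick, about 90 g, with a 13 mm centre hole. Origin at its centre; x is the hole's axis, which starts 24 degrees above level along the rack's +x (the plate's top leans towards the rack's low end). It stands lowest in the rack, with about 2 mm of play along the axis.
- plate_medium: Mincer plate of the same size with medium holes; it stands in the middle, 16 mm further up the line.
- plate_fine: Mincer plate of the same size with fine holes; it stands highest, another 16 mm up the line.
- tray: Grey metal kebab tray, open on top, fixed. Origin under its middle on the worktop. Notched walls, 3 mm thick, stand at x = -50 and +50 mm, along y, 140 mm long; each has three notches 16 mm wide, floor 56 mm up, at y = -30, 0, +30 mm; else they are 68 mm high. Plain end walls at y = -70, +70 are 56 mm high. The skewer may lie either way round in any facing pair.
- oil_bottle: Dark green glass bottle, 61 mm across, 268 mm high, origin under its foot. Leave alone.
- pepper_mill: Brown wooden mill, 58 mm across, 170 mm high, origin under its foot. Leave alone.
- mustard_jar: Glass jar with a pale lid, 64 mm across, 90 mm high, origin under its foot. Leave alone.
- salt_shaker: Small grey and clear shaker, 44 mm across, 90 mm high, origin under its foot. Leave alone.
Mind the look-alikes: they are no part of the job. What is shaped like the plate_medium but orange is not meant.

How it is judged:
By the outcome, as a careful person would: the job done as asked, in the order asked, and still so for the second after the job is handed in, with the robot touching nothing.
It also fails if it takes over 64 s, if anything falls off the work surface, if the arm or the gripper's body presses on something with over 40 N, if the wrist force passes 120 N, or if a joint passes its speed limit or range.

## Working session

There is one attempt and no reset: what is moved stays moved. The work goes in short steps, Python scripts to look and compute and a tool call to move; the robot and the scene stay as the last step left them, time stands still between calls to the robot, and variables do not carry over. Pictures are saved under pics/ and viewed, at most 10 in all, crops included, and the job is handed in when it is done.

Besides the shell and the picture viewer there is one more tool, called after "Emit:" as a command line: name --argument value ..., lists and objects as JSON in quotes. arm_command: Moves the arm, as the interface text tells. Its arguments: {"type":"object","properties":{"increments":{"type":"array","items":{"type":"object","properties":{"linear":{"type":"array","items":{"type":"number"}},"turn":{"type":"number"}}}},"jaw":{"type":"number"},"newtons":{"type":"number"}},"required":["increments"]}

```bash
ls; mkdir -p pics
python3 - <<'E'
from cell import status, read_camera, r
import cv2
s=status.get_state(); print(s)
print(r.grip_point_offset)
for n in("scene","top"):
    c=read_camera(n); cv2.imwrite(f"pics/{n}0.png",c["color"][:,:,::-1]); print(n,{k:v for k,v in c.items() if k!="color"})
E
```

```text
pics
{'t': 0.0, 'qpos': array([ 1.19076348,  0.41190466, -0.01269036,  1.59703379,  0.00559856,
        1.13428185, -0.08220048]), 'qvel': array([-6.46239370e-05,  5.73108517e-04,  2.22922977e-03,  1.28561160e-04,
        1.04543723e-03,  1.09102871e-03,  9.60031910e-04]), 'tau': array([-3.94535309e-04, -5.87950873e+01,  6.41210116e-01, -2.91076827e+01,
       -5.38371596e-02,  1.86734536e-02,  1.55658749e-04]), 'eef_pos': array([ 0.19154802, -0.5944011 ,  0.22181042]), 'ee_rot': array([-7.74836156e-04,  9.87869042e-01,  1.55287222e-01, -1.82550624e-04]), 'ft_force': array([-0.21171628,  0.18480772,  1.01315141]), 'moment': array([-0.00454129, -0.04696557,  0.06542882]), 'finger_force': 0.0, 'width': 1.0061146499594207}
0.0187
scene {'vertical_fov': 55.299947061178095, 'cx': 311.84183133355964, 'cy': 236.7272626225108, 'k1': -0.07228865662599136, 'T': array([[-0.82749372, -0.23872327,  0.50819813, -0.00185127],
       [-0.56132997,  0.33116766, -0.75844357,  1.03655044],
       [ 0.01275934, -0.91287413, -0.40804169,  0.58788495],
       [ 0.        ,  0.        ,  0.        ,  1.        ]])}
top {'vertical_fov': 45.492524181536645, 'cx': 322.9340609509532, 'cy': 239.8233616224047, 'k1': -0.04034355920371519, 'T': array([[-0.00886841, -0.99800148,  0.0625651 ,  0.51937522],
       [-0.99995278,  0.00909962,  0.00341156,  0.1548988 ],
       [-0.00397406, -0.06253189, -0.99803505,  1.36768425],
       [ 0.        ,  0.        ,  0.        ,  1.        ]])}
```

View pics/scene0.png

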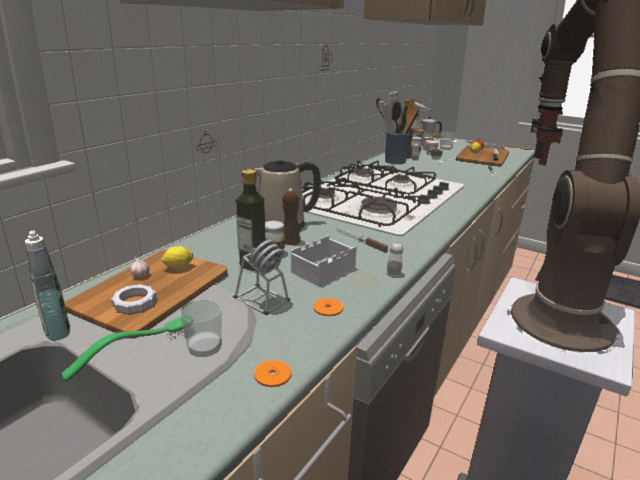

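View pics/top0.png

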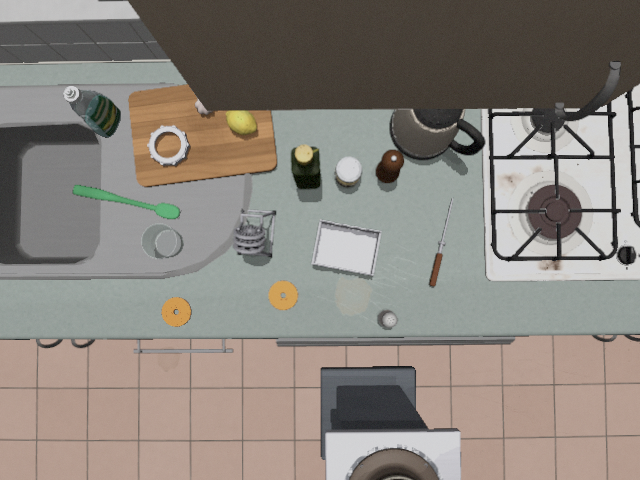

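The scene view shows the rack at about (262,275), the tray at (323,260) and the skewer at (370,240). In the top view the rack is at (254,235), the tray at (347,248), and the skewer runs from (434,285) to its tip at (450,200). The orange discs are decoys. Next I'll look at enlarged crops.

Run:
```python
import cv2
a=cv2.imread("pics/top0.png");b=cv2.imread("pics/scene0.png")
R=lambda i:cv2.resize(i,None,fx=8,fy=8,interpolation=cv2.INTER_CUBIC)
L=R(b[225:315,228:298]); Rr=R(a[200:290,225:295])[:,:]
import numpy as np
m=np.zeros((600,800,3),np.uint8)
m[:,:400]=cv2.resize(b[228:315,230:288],(400,600),interpolation=cv2.INTER_CUBIC)
m[:,400:]=cv2.resize(a[200:266,226:284-14],(400,600),interpolation=cv2.INTER_CUBIC)
cv2.imwrite("pics/rk.png",m)
cv2.imwrite("pics/tt.png",cv2.resize(a[190:300,300:460],(800,550),interpolation=cv2.INTER_CUBIC))
```

```text
(no output)
```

View pics/rk.png

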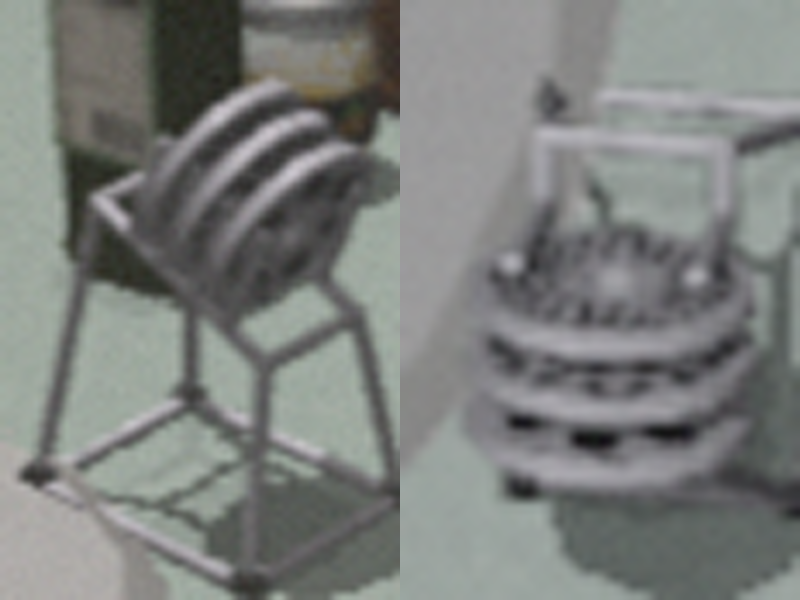

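View pics/tt.png

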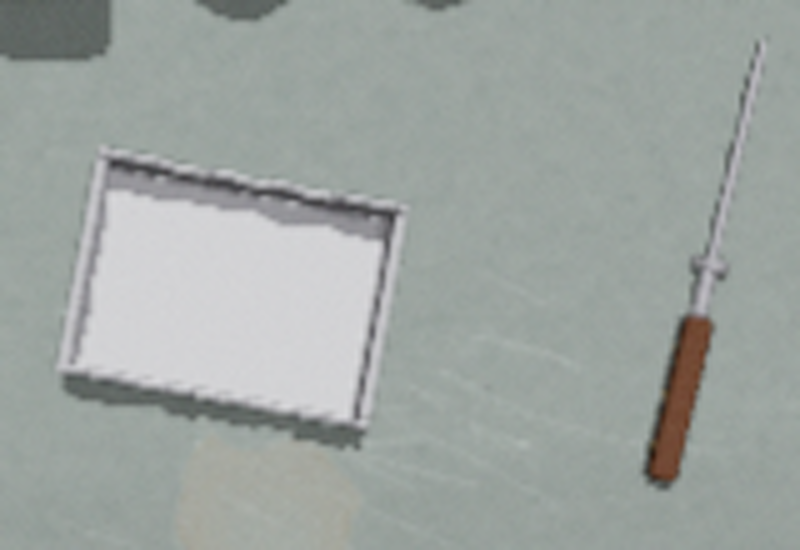

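The crops give me these features:

- **Rack:** the high end points away from the robot. The plate axes and the feet are visible, with feet at scene px (235,297), (266,312), (258,286) and (287,299).
- **Tray:** rim corners at top px (321,220), (381,231), (373,276) and (312,264).
- **Skewer:** tip at (452,198), collar at (442,243), handle end at (432,287).

```bash
cat > h.py <<'E'
import numpy as np
from cell import status, read_camera, r
def intr(c):
    f=240/np.tan(np.radians(c["vertical_fov"]/2)); return f
def proj(c,P):
    P=np.atleast_2d(P); T=c["T"]; q=(P-T[:3,3])@T[:3,:3]; s=q[:,:2]/q[:,2:]
    return s*(1+c["k1"]*(s**2).sum(1,keepdims=True))*intr(c)+[c["cx"],c["cy"]]
def back(c,px,z):
    d=(np.atleast_2d(px)-[c["cx"],c["cy"]])/intr(c); s=d.copy()
    for _ in range(20): s=d/(1+c["k1"]*(s**2).sum(1,keepdims=True))
    R=c["T"][:3,:3]; o=c["T"][:3,3]; w=np.c_[s,np.ones(len(s))]@R.T
    return o+w*((z-o[2])/w[:,2])[:,None]
def pose(P,x,y,yaw):
    c,s=np.cos(yaw),np.sin(yaw); P=np.asarray(P,float); return np.c_[x+c*P[:,0]-s*P[:,1],y+s*P[:,0]+c*P[:,1],P[:,2]]
def tool():
    s=status.get_state(); w,x,y,z=s["ee_rot"]; from scipy.spatial.transform import Rotation as Ro
    return s,Ro.from_quat([x,y,z,w]).as_matrix()
E
python3 - <<'E'
from h import *
from scipy.optimize import least_squares
S=read_camera("scene");T=read_camera("top")
np.set_printoptions(precision=4,suppress=True)
def fit(obs,x0):
    f=lambda v:np.concatenate([(proj(c,pose([p],*v))-q).ravel() for c,p,q in obs])
    o=least_squares(f,x0); print(o.x,np.round(o.fun.reshape(-1,2),1).tolist())
fz=.004
print("rack");fit([(S,(.073,.037,fz),(235.5,296.6)),(S,(-.03,.037,fz),(266.2,312.4)),(S,(.073,-.037,fz),(258,285.6)),(S,(-.03,-.037,fz),(287.3,299.3)),
 (T,(.073,.037,fz),(242.5,211)),(T,(-.03,.037,fz),(239.2,253.7)),(T,(-.03,-.037,fz),(269.5,255)),(T,(.0174,0,.1327),(250.2,230.3))],[.5,.3,0])
print("tray");fit([(T,(.05,.07,.066),(320.6,220)),(T,(.05,-.07,.066),(381,231.4)),(T,(-.05,-.07,.066),(373,275.6)),(T,(-.05,.07,.066),(312.4,264.4))],[.5,.1,0])
print("skewer");fit([(T,(.11,0,.01),(452.4,198.4)),(T,(-.003,0,.01),(441.8,243.4)),(T,(-.108,0,.01),(432.4,286.6))],[.5,-.1,0])
for n,p,z in(("oil",(304,154),.268),("mill",(391,157),.165),("jar",(348,166),.09),("salt",(388,319),.09)):print(n,back(T,[p],z))
s,R=tool();print(s["eef_pos"],R)
E
```

```text
rack
[ 0.6008  0.3207 -0.0856] [[0.0, -0.2], [0.0, -0.6], [-0.6, -0.9], [0.5, -0.6], [0.2, -0.3], [-0.2, -0.2], [0.4, 0.9], [-1.2, 0.4]]
tray
[ 0.5823  0.1053 -0.1933] [[-0.1, 0.7], [-0.1, 0.5], [0.1, -0.5], [0.1, -0.6]]
skewer
[ 0.5955 -0.1242 -0.2446] [[-0.0, -0.6], [0.2, 0.3], [-0.2, 0.2]]
oil [[0.7559 0.194  0.268 ]]
mill [[0.7699 0.0127 0.165 ]]
jar [[0.7658 0.1012 0.09  ]]
salt [[0.4221 0.0164 0.09  ]]
[ 0.1916 -0.5946  0.2221] [[ 0.9518  0.3068 -0.0003]
 [ 0.3068 -0.9518  0.0009]
 [-0.0001 -0.001  -1.    ]]
```

Emit:
arm_command --increments '[{"linear":[0.0646,-0.0473,0],"turn":0.071},{"linear":[0.1292,-0.0946,0],"turn":0.142},{"linear":[0.1938,-0.1419,0],"turn":0.213},{"linear":[0.2584,-0.1892,0],"turn":0.284},{"linear":[0.323,-0.2365,0],"turn":0.354}]' --jaw 0.6

```text
t: 0.62
eef_pos: [0.3098, -0.4311, 0.2226]
ee_rot: [-0.0, 0.992, -0.125, -0.0]
ft_force: [1.1, -0.4, -0.4]
width: 0.659
finger_force: 0.0
```

Emit:
arm_command --increments '[{"linear":[0.029,-0.0735,0.02],"turn":0},{"linear":[0.058,-0.147,0.04],"turn":0},{"linear":[0.087,-0.2205,0.06],"turn":0},{"linear":[0.1165,-0.294,0.08],"turn":0},{"linear":[0.1456,-0.3676,0.1],"turn":0}]'

```text
t: 1.03
eef_pos: [0.425, -0.2703, 0.1724]
ee_rot: [0.0, 0.993, -0.122, 0.0]
ft_force: [0.5, -1.3, -0.6]
width: 0.602
finger_force: 0.0
```

Emit:
arm_command --increments '[{"linear":[0.029,-0.0735,0.02],"turn":0},{"linear":[0.058,-0.147,0.04],"turn":0},{"linear":[0.087,-0.2205,0.06],"turn":0},{"linear":[0.1165,-0.294,0.08],"turn":0},{"linear":[0.1456,-0.3676,0.1],"turn":0}]'

```text
t: 1.45
eef_pos: [0.5402, -0.1096, 0.1222]
ee_rot: [0.0, 0.993, -0.122, 0.0]
ft_force: [0.3, -1.2, 0.8]
width: 0.601
finger_force: 0.0
```

Emit:
arm_command --increments '[{"linear":[0,0,0.03],"turn":0},{"linear":[0,0,0.07],"turn":0},{"linear":[0,0,0.1],"turn":0},{"linear":[0,0,0.12],"turn":0},{"linear":[0,0,0.12],"turn":0}]'

```text
t: 1.87
eef_pos: [0.5379, -0.1111, 0.0606]
ee_rot: [-0.0, 0.993, -0.122, -0.002]
ft_force: [-0.1, -0.2, 0.2]
width: 0.602
finger_force: 0.0
```

Run:
```python
from h import *
import cv2
s,R=tool();print(s["eef_pos"],s["t"],np.degrees(np.arctan2(R[1,0],R[0,0])))
S=read_camera("scene")
i=S["color"][200:290,330:430,::-1]
cv2.imwrite("pics/g1.png",cv2.resize(i,(660,594),interpolation=cv2.INTER_CUBIC))
p=s["eef_pos"]; g=np.array([.5421,-.1109])
d=R.T@np.array([*(g-p[:2]),0.003-p[2]]);print(d/.5)
```

```text
[ 0.53790332 -0.11108408  0.06055725] 1.8667 -13.987130220032233
[ 0.00847292 -0.00242471  0.11508372]
```

View pics/g1.png

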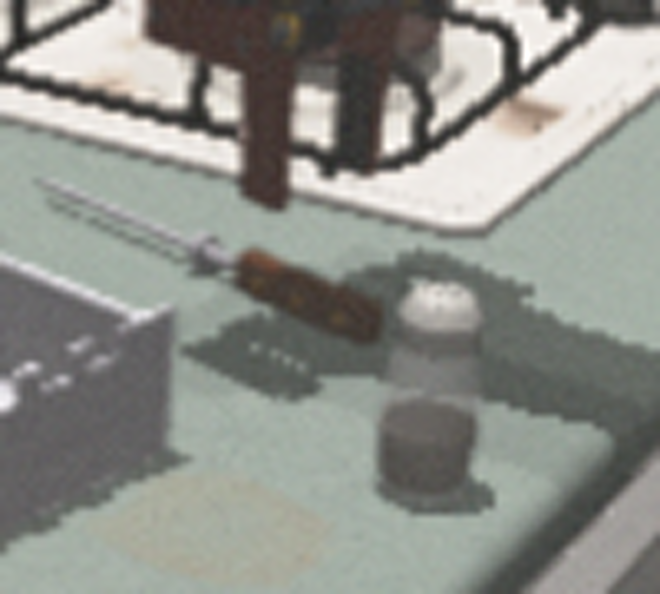

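The open fingers are above the handle (handle at crop px 245–380, 255–340), and the shaker stands clear. I'll descend and grip.

Emit:
arm_command --increments '[{"linear":[0.008,-0.0024,0.03],"turn":0},{"linear":[0.008,-0.0024,0.065],"turn":0},{"linear":[0.008,-0.0024,0.095],"turn":0},{"linear":[0.008,-0.0024,0.115],"turn":0},{"linear":[0.008,-0.0024,0.115],"turn":0}]'

```text
t: 2.33
eef_pos: [0.5428, -0.1112, 0.0042]
ee_rot: [-0.0, 0.993, -0.122, -0.001]
ft_force: [-0.5, 0.1, 0.2]
width: 0.6
finger_force: 0.0
```

Emit:
arm_command --increments '[{"linear":[0,0,0],"turn":0},{"linear":[0,0,0],"turn":0},{"linear":[0,0,0],"turn":0},{"linear":[0,0,0],"turn":0},{"linear":[0,0,0],"turn":0}]' --jaw 0 --newtons 40

```text
t: 2.75
eef_pos: [0.5439, -0.1112, 0.0058]
ee_rot: [0.0, 0.993, -0.122, 0.001]
ft_force: [-0.1, 0.6, 0.3]
width: 0.259
finger_force: 0.0
```

Emit:
arm_command --increments '[{"linear":[0,0,0],"turn":0},{"linear":[0,0,0],"turn":0},{"linear":[0,0,-0.04],"turn":0},{"linear":[0,0,-0.1],"turn":0},{"linear":[0,0,-0.16],"turn":0}]'

```text
t: 3.17
eef_pos: [0.5424, -0.1109, 0.0852]
ee_rot: [-0.0, 0.993, -0.122, -0.001]
ft_force: [1.2, -0.7, -0.6]
width: 0.152
finger_force: 40.0
```

Emit:
arm_command --increments '[{"linear":[0,0,-0.06],"turn":0},{"linear":[-0.03,-0.05,-0.08],"turn":0},{"linear":[-0.06,-0.11,-0.08],"turn":0},{"linear":[-0.095,-0.165,-0.08],"turn":0},{"linear":[-0.125,-0.215,-0.08],"turn":0}]'

```text
t: 3.58
eef_pos: [0.5081, 0.0099, 0.1255]
ee_rot: [-0.0, 0.993, -0.122, 0.0]
ft_force: [1.2, 0.5, -0.9]
width: 0.151
finger_force: 40.0
```

Emit:
arm_command --increments '[{"linear":[-0.035,-0.06,0],"turn":0},{"linear":[-0.07,-0.12,0],"turn":0},{"linear":[-0.105,-0.18,0],"turn":0},{"linear":[-0.126,-0.218,0],"turn":0},{"linear":[-0.126,-0.218,0],"turn":0}]'

```text
t: 4.0
eef_pos: [0.4724, 0.1347, 0.1254]
ee_rot: [-0.001, 0.993, -0.118, -0.0]
ft_force: [-0.2, 0.7, -0.5]
width: 0.156
finger_force: 40.0
```

Run:
```python
from h import *
import cv2
np.set_printoptions(precision=4,suppress=True)
s,R=tool();print(s["eef_pos"],np.degrees(np.arctan2(R[1,0],R[0,0])))
p=s["eef_pos"]; g=np.array([.4727,.1299])
print((R.T@np.array([*(g-p[:2]),0.08-p[2]]))/.5)
S=read_camera("scene");T=read_camera("top")
z=p[2]+.006
print(proj(T,pose([(.163,0,z),(.053,0,z)],p[0],p[1],-.244)))
m=np.zeros((600,800,3),np.uint8)
m[:,:400]=cv2.resize(S["color"][200:290,290:350+0,::-1],(400,600)); m[:,400:]=cv2.resize(T["color"][210:300,320:380,::-1],(400,600))
cv2.imwrite("pics/g2.png",m)
```

```text
[0.4724 0.1347 0.1254] -13.590820898887841
[0.0029 0.0094 0.0907]
[[352.2243 224.0396]
 [340.494  273.4753]]
```

View pics/g2.png

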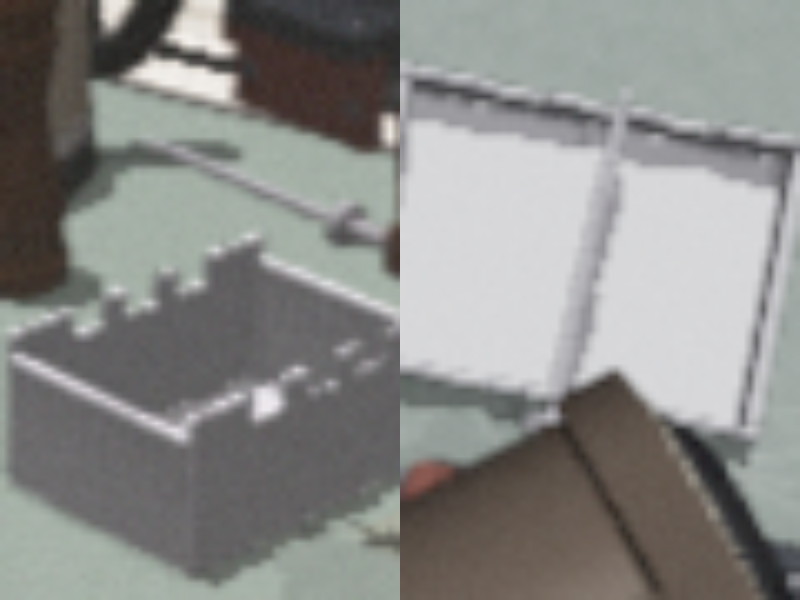

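Emit:
arm_command --increments '[{"linear":[0.003,0.009,0.02],"turn":0},{"linear":[0.003,0.009,0.05],"turn":0},{"linear":[0.003,0.009,0.09],"turn":0},{"linear":[0.003,0.009,0.12],"turn":0},{"linear":[0.003,0.009,0.12],"turn":0}]'

```text
t: 4.52
eef_pos: [0.4734, 0.1221, 0.0623]
ee_rot: [0.001, 0.992, -0.123, -0.002]
ft_force: [0.4, 0.5, -1.4]
width: 0.156
finger_force: 40.0
```

Emit:
arm_command --increments '[{"linear":[0,0,0.0],"turn":0},{"linear":[0,0,0.005],"turn":0},{"linear":[0,0,0.01],"turn":0},{"linear":[0,0,0.01],"turn":0},{"linear":[0,0,0.01],"turn":0}]' --newtons 15

```text
t: 4.93
eef_pos: [0.4749, 0.1246, 0.0606]
ee_rot: [-0.0, 0.993, -0.122, 0.001]
ft_force: [-0.4, 0.2, -0.0]
width: 0.156
finger_force: 15.0
```

Run:
```python
from h import *
for _ in range(4):
    s,R=tool();print(s["eef_pos"].round(4),s["t"],s["qvel"].round(3)); read_camera("top")
```

```text
[0.4749 0.1246 0.0606] 4.9333 [-0.003 -0.    -0.002  0.003 -0.002  0.002 -0.001]
[0.4748 0.1246 0.0606] 4.9833 [-0.003 -0.    -0.001 -0.    -0.001 -0.     0.   ]
[0.4747 0.1247 0.0605] 5.0333 [-0.001  0.003 -0.001  0.002 -0.002  0.     0.   ]
[0.4747 0.1247 0.0605] 5.0833 [-0.002 -0.    -0.     0.002  0.001 -0.001 -0.   ]
```

Emit:
arm_command --increments '[{"linear":[-0.006,-0.009,0.0],"turn":0},{"linear":[-0.006,-0.009,0.01],"turn":0},{"linear":[-0.006,-0.009,0.02],"turn":0},{"linear":[-0.006,-0.009,0.03],"turn":0},{"linear":[-0.006,-0.009,0.04],"turn":0}]'

```text
t: 5.55
eef_pos: [0.4727, 0.1299, 0.0396]
ee_rot: [-0.0, 0.993, -0.122, 0.0]
ft_force: [-0.8, 0.3, 2.6]
width: 0.16
finger_force: 15.0
```

Emit:
arm_command --increments '[{"linear":[0,0,0.01],"turn":0},{"linear":[0,0,0.02],"turn":0},{"linear":[0,0,0.027],"turn":0},{"linear":[0,0,0.029],"turn":0},{"linear":[0,0,0.029],"turn":0}]'

```text
t: 5.97
eef_pos: [0.4721, 0.1295, 0.0251]
ee_rot: [0.0, 0.993, -0.122, -0.001]
ft_force: [-1.2, 0.3, 0.3]
width: 0.159
finger_force: 15.0
```

Run:
```python
from h import *
import cv2
s,R=tool();print(s["eef_pos"].round(4),s["ft_force"])
S=read_camera("scene")
cv2.imwrite("pics/g3.png",cv2.resize(S["color"][205:305,280:400,::-1],(720,600),interpolation=cv2.INTER_CUBIC))
```

```text
[0.4721 0.1295 0.0251] [-1.19820165  0.25445344  0.27593462]
```

View pics/g3.png

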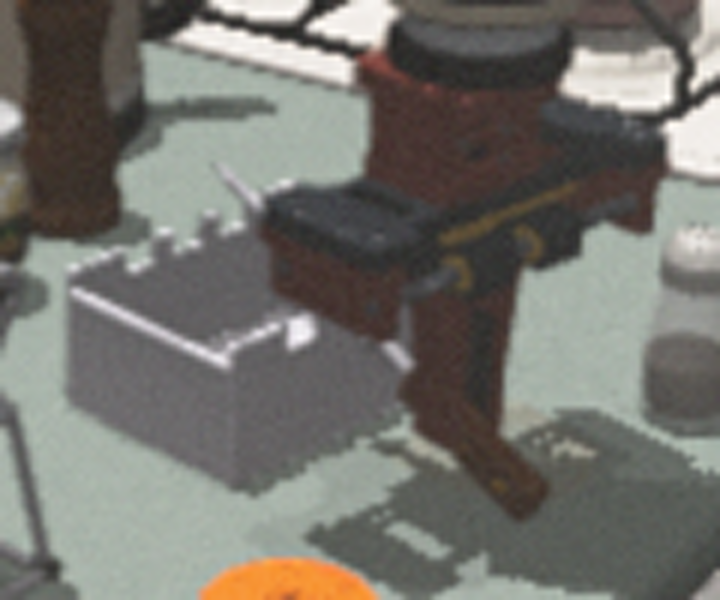

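The handle now slopes down to crop (520,510), just above the table, and the tip is up at (218,165). I'll open slightly, lower the gripper and regrip with the handle centred in the pads.

Emit:
arm_command --increments '[{"linear":[0,0,0],"turn":0},{"linear":[0,0,0.006],"turn":0},{"linear":[0,0,0.014],"turn":0},{"linear":[0,0,0.022],"turn":0},{"linear":[0,0,0.022],"turn":0}]' --jaw 0.22

```text
t: 6.43
eef_pos: [0.4721, 0.1295, 0.0138]
ee_rot: [0.0, 0.993, -0.122, -0.001]
ft_force: [-0.4, -0.0, -0.2]
width: 0.223
finger_force: 0.0
```

Emit:
arm_command --increments '[{"linear":[0,0,0],"turn":0},{"linear":[0,0,0],"turn":0},{"linear":[0,0,0],"turn":0},{"linear":[0,0,0],"turn":0},{"linear":[0,0,0],"turn":0}]' --jaw 0 --newtons 60

```text
t: 6.85
eef_pos: [0.4727, 0.1297, 0.0147]
ee_rot: [0.0, 0.993, -0.122, 0.0]
ft_force: [0.8, 0.5, -0.7]
width: 0.157
finger_force: 60.0
```

Emit:
arm_command --increments '[{"linear":[0,0,-0.03],"turn":0},{"linear":[-0.02,0,-0.08],"turn":0},{"linear":[-0.04,0,-0.13],"turn":0},{"linear":[-0.06,0,-0.18],"turn":0},{"linear":[-0.06,0,-0.18],"turn":0}]'

```text
t: 7.27
eef_pos: [0.4441, 0.1383, 0.1085]
ee_rot: [-0.001, 0.993, -0.121, 0.002]
ft_force: [-0.1, 0.3, -0.5]
width: 0.15
finger_force: 60.0
```

Run:
```python
from h import *
import cv2
s,R=tool();print(s["eef_pos"].round(4),s["width"])
S=read_camera("scene");T=read_camera("top")
m=np.zeros((600,800,3),np.uint8)
m[:,:480]=cv2.resize(S["color"][160:260,290:370,::-1],(480,600)); m[:,480:]=cv2.resize(T["color"][210:285,320:360,::-1],(320,600))
cv2.imwrite("pics/g4.png",m)
p=s["eef_pos"];yaw=np.arctan2(R[1,0],R[0,0])
for a in (20,22,24,26):
  c,t=np.cos(np.radians(a)),np.sin(np.radians(a))
  P=pose([(d*c,0,p[2]+.0187+d*t) for d in (.163,.053)],p[0],p[1],yaw); print(a,proj(S,P).round(1).tolist(),proj(T,P).round(1).tolist())
```

```text
[0.4441 0.1383 0.1085] 0.1500667358133372
20 [[322.6, 204.8], [351.1, 230.4]] [[350.7, 240.0], [338.8, 288.2]]
22 [[323.2, 203.1], [351.4, 229.9]] [[350.6, 240.8], [338.7, 288.6]]
24 [[323.9, 201.4], [351.6, 229.3]] [[350.4, 241.7], [338.7, 288.9]]
26 [[324.5, 199.7], [351.9, 228.8]] [[350.3, 242.7], [338.6, 289.3]]
```

View pics/g4.png

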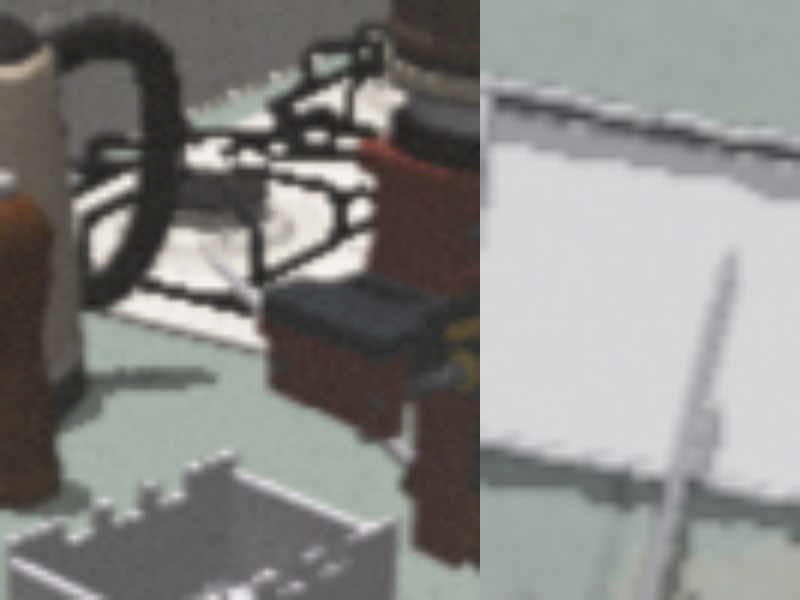

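The tip is at scene (323,200) and top (351.5,241), which matches a 24–25° tilt. Now I'll move to the pre-insertion pose below the rack.

Emit:
arm_command --increments '[{"linear":[-0.036,-0.06,0],"turn":-0.02},{"linear":[-0.072,-0.12,0],"turn":-0.05},{"linear":[-0.108,-0.18,0],"turn":-0.08},{"linear":[-0.144,-0.24,0],"turn":-0.101},{"linear":[-0.178,-0.3,0],"turn":-0.101}]'

```text
t: 7.78
eef_pos: [0.3926, 0.3049, 0.1032]
ee_rot: [0.001, 0.999, -0.042, -0.001]
ft_force: [0.4, -0.0, -1.1]
width: 0.157
finger_force: 60.0
```

Emit:
arm_command --increments '[{"linear":[-0.025,-0.065,0],"turn":0},{"linear":[-0.025,-0.065,0.04],"turn":0},{"linear":[-0.025,-0.065,0.09],"turn":0},{"linear":[-0.025,-0.065,0.12],"turn":0},{"linear":[-0.025,-0.065,0.12],"turn":0}]'

```text
t: 8.2
eef_pos: [0.3817, 0.3355, 0.0403]
ee_rot: [0.002, 0.999, -0.043, -0.003]
ft_force: [-1.0, 0.3, -0.7]
width: 0.151
finger_force: 60.0
```

```bash
cat > go.py <<'E'
from h import *
import sys
np.set_printoptions(precision=4,suppress=True)
def target(u,n=0,d=0):  # grip point u along line, n offset normal (up/back), lateral d
    a=np.radians(24);P=[(u*np.cos(a)-n*np.sin(a),d,.125-.0187+u*np.sin(a)+n*np.cos(a))]
    return pose(P,.6008,.3207,-.0856)[0]
s,R=tool();p=s["eef_pos"];print(p,s["t"],np.arctan2(R[1,0],R[0,0]),s["ft_force"],s["width"])
for a in sys.argv[1:]:
    print(a,(R.T@(target(*map(float,a.split(',')))-p))/.5)
E
python3 go.py -- 2>/dev/null; python3 go.py -.208 -.212
```

```text
[0.3817 0.3355 0.0403] 8.2 -0.08516470776727408 [-1.005   0.2857 -0.6765] 0.15145430752345948
[0.3817 0.3355 0.0403] 8.2 -0.08516470776727408 [-1.005   0.2857 -0.6765] 0.15145430752345948
-.208 [ 0.0592 -0.0082  0.037 ]
-.212 [ 0.0519 -0.0082  0.0403]
```

Emit:
arm_command --increments '[{"linear":[0,-0.008,0.037],"turn":0},{"linear":[0.03,-0.008,0.037],"turn":0},{"linear":[0.059,-0.008,0.037],"turn":0},{"linear":[0.059,-0.008,0.037],"turn":0},{"linear":[0.059,-0.008,0.037],"turn":0}]'

```text
t: 8.62
eef_pos: [0.4157, 0.3384, 0.0269]
ee_rot: [-0.0, 0.999, -0.044, 0.001]
ft_force: [-0.8, -0.4, -0.1]
width: 0.157
finger_force: 60.0
```

```bash
python3 - <<'E'
from h import *
import cv2
S=read_camera("scene");T=read_camera("top")
s,R=tool();p=s["eef_pos"];print(p,s["t"])
yaw=np.arctan2(R[1,0],R[0,0])
c,t=np.cos(np.radians(24)),np.sin(np.radians(24))
P=pose([(d*c,0,p[2]+.0187+d*t) for d in (.163,.053)],p[0],p[1],yaw)
ps,pt=proj(S,P),proj(T,P);print(ps,pt)
L=pose([(u*c,0,.125+u*t) for u in(-.016,.0,.016)],.6008,.3207,-.0856);print(proj(S,L),proj(T,L))
m=np.zeros((600,800,3),np.uint8)
m[:,:400]=cv2.resize(S["color"][240:315,245:295,::-1],(400,600),interpolation=cv2.INTER_CUBIC); m[:,400:]=cv2.resize(T["color"][225:300,225:275,::-1],(400,600),interpolation=cv2.INTER_CUBIC)
cv2.imwrite("pics/g5.png",m)
E
python3 go.py -.208
```

```text
[0.41401391 0.33876731 0.02678939] 8.7167
[[278.61275581 265.70942192]
 [313.40567475 298.39248582]] [[247.2110024  256.75010936]
 [246.12159685 301.61871108]]
[[271.26974415 259.54193788]
 [266.52757867 255.08010292]
 [261.8393093  250.66721995]] [[248.57808572 245.72282435]
 [248.74661782 238.88398208]
 [248.91753727 231.98350714]]
[0.414  0.3388 0.0268] 8.7167 -0.08666563495974577 [ 0.2812  1.2161 -0.9433] 0.15676939569977613
-.208 [-0.0047  0.0041  0.0102]
```

View pics/g5.png

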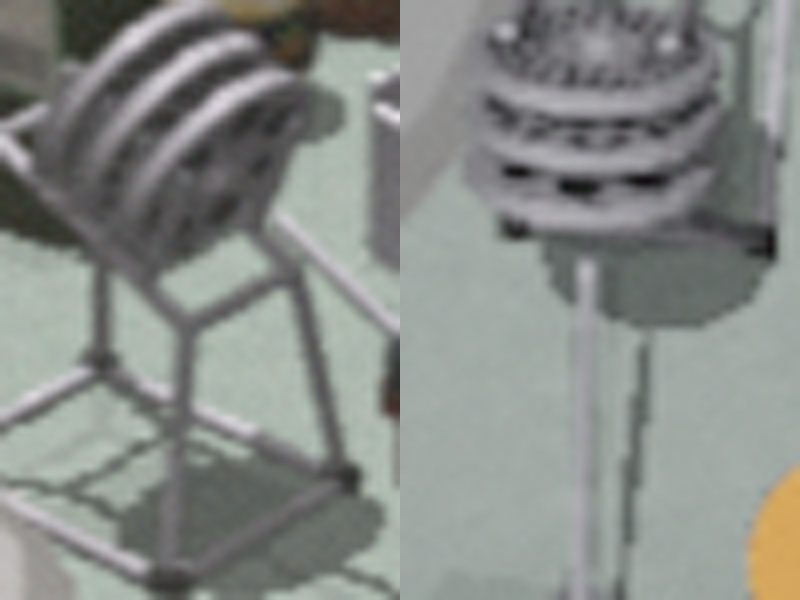

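The tip is at top px (248.4,257.7) and scene px (278.7,267). It lines up sideways with the prongs and is about 5 mm high, so I'll correct that and then advance along the line.

Emit:
arm_command --increments '[{"linear":[-0.0047,0.0015,0.0102],"turn":0},{"linear":[-0.0047,0.0015,0.0102],"turn":0},{"linear":[-0.0047,0.0015,0.0102],"turn":0},{"linear":[-0.0047,0.0015,0.0102],"turn":0},{"linear":[-0.0047,0.0015,0.0102],"turn":0}]'

```text
t: 9.13
eef_pos: [0.411, 0.3385, 0.0211]
ee_rot: [-0.0, 0.999, -0.043, 0.0]
ft_force: [-0.4, 1.0, -1.5]
width: 0.156
finger_force: 60.0
```

```bash
python3 go.py -.208,0,.0015 -.178,0,.0015
```

```text
[0.411  0.3385 0.0211] 9.1333 -0.08518176065989147 [-0.3978  0.9629 -1.4751] 0.15577399664580707
-.208,0,.0015 [ 0.0013 -0.     -0.0011]
-.178,0,.0015 [ 0.0561  0.     -0.0255]
```

Emit:
arm_command --increments '[{"linear":[0.015,0,-0.0075],"turn":0},{"linear":[0.03,0,-0.0142],"turn":0},{"linear":[0.045,0,-0.021],"turn":0},{"linear":[0.056,0,-0.0255],"turn":0},{"linear":[0.056,0,-0.0255],"turn":0}]'

```text
t: 9.55
eef_pos: [0.4413, 0.3357, 0.0345]
ee_rot: [-0.0, 0.999, -0.044, 0.001]
ft_force: [0.2, -0.6, -0.4]
width: 0.159
finger_force: 60.0
```

```bash
python3 go.py -.178,0,.0015 -.15,0,.0015
```

```text
[0.4413 0.3357 0.0345] 9.55 -0.08775108188612162 [ 0.2394 -0.6271 -0.4277] 0.15873089434792434
-.178,0,.0015 [-0.0049 -0.0003  0.0012]
-.15,0,.0015 [ 0.0463 -0.0004 -0.0215]
```

Emit:
arm_command --increments '[{"linear":[0.01,0,-0.0047],"turn":0},{"linear":[0.02,0,-0.0094],"turn":0},{"linear":[0.03,0,-0.014],"turn":0},{"linear":[0.046,0,-0.0215],"turn":0},{"linear":[0.046,0,-0.0215],"turn":0}]'

```text
t: 9.97
eef_pos: [0.4641, 0.3339, 0.0453]
ee_rot: [-0.0, 0.999, -0.043, 0.001]
ft_force: [0.5, -0.9, -1.2]
width: 0.154
finger_force: 60.0
```

```bash
python3 go.py -.15,0,.0015 -.12,0,.0015
python3 - <<'E'
from h import *
import cv2
S=read_camera("scene");T=read_camera("top")
cv2.imwrite("pics/ins_s.png",S["color"][:,:,::-1]);cv2.imwrite("pics/ins_t.png",T["color"][:,:,::-1])
for n,c in(("scene",S),("top",T)):
    o=cv2.imread(f"pics/{n}0.png")[:,:,::-1].astype(int); d=abs(c["color"].astype(int)-o).max(2)
    x=(210,270)if n=="scene" else(225,285); y=(225,265) if n=="scene" else (195,255)
    v=np.argwhere(d[y[0]:y[1],x[0]:x[1]]>45)
    print(n,len(v),(v.min(0)[::-1]+[x[0],y[0]],v.max(0)[::-1]+[x[0],y[0]]) if len(v) else "")
E
```

```text
[0.4641 0.3339 0.0453] 9.9667 -0.08698606364614728 [ 0.4533 -0.8681 -1.2173] 0.153589660735728
-.15,0,.0015 [ 0.0005 -0.      0.0001]
-.12,0,.0015 [ 0.0554 -0.0001 -0.0242]
scene 0 
top 0
```

Emit:
arm_command --increments '[{"linear":[0.01,0,-0.0044],"turn":0},{"linear":[0.02,0,-0.0088],"turn":0},{"linear":[0.03,0,-0.0131],"turn":0},{"linear":[0.045,0,-0.0197],"turn":0},{"linear":[0.055,0,-0.0242],"turn":0}]'

```text
t: 10.48
eef_pos: [0.4906, 0.3316, 0.0571]
ee_rot: [-0.0, 0.999, -0.043, 0.0]
ft_force: [0.5, 1.0, -0.4]
width: 0.157
finger_force: 60.0
```

```bash
cat > df.py <<'E'
from h import *
import cv2
S=read_camera("scene");T=read_camera("top")
for n,c in(("scene",S),("top",T)):
    o=cv2.imread(f"pics/{n}0.png")[:,:,::-1].astype(int); d=abs(c["color"].astype(int)-o).max(2)
    x=(210,270)if n=="scene" else(225,285); y=(225,265) if n=="scene" else (195,255)
    v=np.argwhere(d[y[0]:y[1],x[0]:x[1]]>35)
    print(n,len(v),(v[:,::-1]+[x[0],y[0]])[:12].tolist())
E
python3 df.py; python3 go.py -.12,0,.0015 -.086,0,.0015;python3 - <<'E'
from h import *
c,t=np.cos(np.radians(24)),np.sin(np.radians(24))
L=pose([(u*c,0,.125+u*t) for u in(.019,.043,.077)],.6008,.3207,-.0856)
for n in("scene","top"):print(proj(read_camera(n),L).round(1).tolist())
E
```

```text
scene 39 [[254, 244], [255, 244], [254, 245], [255, 245], [256, 245], [255, 246], [256, 246], [257, 246], [256, 247], [257, 247], [268, 255], [269, 255]]
top 15 [[249, 222], [248, 224], [249, 224], [248, 225], [249, 225], [250, 225], [248, 226], [249, 226], [251, 226], [248, 227], [249, 227], [251, 227]]
[0.4909 0.3314 0.0572] 10.5833 -0.08703936439047252 [-0.7261 -0.2394 -1.0278] 0.15752945790905842
-.12,0,.0015 [ 0.0016 -0.0004 -0.0007]
-.086,0,.0015 [ 0.0637 -0.0005 -0.0282]
[[261.0, 249.8], [254.0, 243.3], [244.5, 234.3]]
[[248.9, 230.7], [249.2, 220.2], [249.6, 205.1]]
```

The tip has come out above the fine plate at scene (254,244) and top (249,222), right where predicted, with no contact force. I'll continue to full depth.

Emit:
arm_command --increments '[{"linear":[0.015,0,-0.0067],"turn":0},{"linear":[0.03,0,-0.0133],"turn":0},{"linear":[0.045,0,-0.02],"turn":0},{"linear":[0.0637,0,-0.0282],"turn":0},{"linear":[0.0637,0,-0.0282],"turn":0}]'

```text
t: 11.1
eef_pos: [0.5241, 0.3285, 0.0718]
ee_rot: [-0.0, 0.999, -0.044, 0.001]
ft_force: [0.2, 1.2, -0.8]
width: 0.156
finger_force: 60.0
```

```bash
python3 df.py; python3 go.py -.086,0,.0015 -.086,.03,.0015 -.086,.06,.0015
```

```text
scene 224 [[244, 235], [245, 235], [246, 235], [245, 236], [246, 236], [247, 236], [246, 237], [247, 237], [248, 237], [247, 238], [248, 238], [249, 238]]
top 219 [[251, 214], [252, 214], [251, 215], [252, 215], [251, 216], [252, 216], [249, 224], [249, 225], [250, 225], [248, 226], [249, 226], [248, 227]]
[0.5216 0.3287 0.0708] 11.2 -0.08659752072332941 [-0.1879  0.3318 -1.1998] 0.15201894439167868
-.086,0,.0015 [ 0.002  -0.0005 -0.001 ]
-.086,.03,.0015 [-0.0224 -0.0005 -0.0558]
-.086,.06,.0015 [-0.0468 -0.0005 -0.1106]
```

Emit:
arm_command --increments '[{"linear":[-0.0016,0,-0.004],"turn":0},{"linear":[-0.0033,0,-0.0075],"turn":0},{"linear":[-0.005,0,-0.011],"turn":0},{"linear":[-0.0065,0,-0.0147],"turn":0},{"linear":[-0.0081,0,-0.0183],"turn":0}]'

```text
t: 11.62
eef_pos: [0.5163, 0.3291, 0.0797]
ee_rot: [0.0, 0.999, -0.043, -0.0]
ft_force: [0.4, 0.0, -3.5]
width: 0.155
finger_force: 60.0
```

```bash
python3 df.py; python3 go.py -.086,.01,.0015 -.086,.04,.0015 -.086,.07,.0015
```

```text
scene 221 [[246, 233], [247, 233], [247, 234], [248, 234], [249, 234], [248, 235], [249, 235], [250, 235], [249, 236], [250, 236], [251, 236], [250, 237]]
top 197 [[252, 215], [252, 216], [247, 221], [248, 221], [248, 222], [248, 223], [248, 224], [251, 224], [246, 225], [247, 225], [248, 225], [249, 225]]
[0.5166 0.3293 0.0799] 11.7167 -0.08527077566811632 [ 0.526   0.2503 -3.6605] 0.15631421205946067
-.086,.01,.0015 [ 0.0041 -0.0002 -0.001 ]
-.086,.04,.0015 [-0.0204 -0.0002 -0.0558]
-.086,.07,.0015 [-0.0448 -0.0002 -0.1106]
```

The load is about 2.7 N, which is all three plates. The tilt is holding, so I'll keep lifting.

Emit:
arm_command --increments '[{"linear":[-0.004,0,-0.011],"turn":0},{"linear":[-0.008,0,-0.022],"turn":0},{"linear":[-0.012,0,-0.033],"turn":0},{"linear":[-0.017,0,-0.044],"turn":0},{"linear":[-0.021,0,-0.055],"turn":0}]'

```text
t: 12.13
eef_pos: [0.5062, 0.3304, 0.1082]
ee_rot: [-0.0, 0.999, -0.043, 0.0]
ft_force: [-0.1, -0.6, -3.7]
width: 0.157
finger_force: 60.0
```

```bash
python3 df.py; python3 go.py -.086,.04,.0015 -.086,.07,.0015
python3 - <<'E'
from h import *
s,R=tool();p=s["eef_pos"];S=read_camera("scene");T=read_camera("top")
for a in(16,20,24):
    a=np.radians(a);P=pose([(.163*np.cos(a),0,.0187+p[2]+.163*np.sin(a))],p[0],p[1],-.0856);print(proj(S,P),proj(T,P))
E
```

```text
scene 267 [[250, 225], [251, 225], [252, 225], [253, 225], [251, 226], [252, 226], [253, 226], [254, 226], [252, 227], [253, 227], [254, 227], [255, 227]]
top 580 [[246, 210], [246, 212], [245, 213], [246, 213], [246, 218], [246, 219], [246, 220], [246, 221], [247, 221], [246, 225], [251, 225], [252, 225]]
[0.5066 0.3309 0.1088] 12.2333 -0.08508773698644048 [-0.3326  0.6522 -3.5315] 0.1557587816148666
-.086,.04,.0015 [-0.0003  0.0011  0.0019]
-.086,.07,.0015 [-0.0246  0.0011 -0.053 ]
[[245.96515654 229.10330027]] [[247.26644301 208.0161543 ]]
[[246.81376956 225.1470087 ]] [[246.41729195 209.07703652]]
[[247.90680637 221.33350081]] [[245.53969064 210.5312754 ]]
```

Emit:
arm_command --increments '[{"linear":[-0.006,0,-0.014],"turn":0},{"linear":[-0.012,0,-0.028],"turn":0},{"linear":[-0.018,0,-0.042],"turn":0},{"linear":[-0.025,0,-0.057],"turn":0},{"linear":[-0.031,0,-0.072],"turn":0}]'

```text
t: 12.75
eef_pos: [0.4907, 0.3317, 0.1444]
ee_rot: [-0.0, 0.999, -0.043, 0.0]
ft_force: [-0.5, 0.1, -3.7]
width: 0.157
finger_force: 60.0
```

Emit:
arm_command --increments '[{"linear":[-0.01,0,-0.02],"turn":0},{"linear":[-0.02,0,-0.04],"turn":0},{"linear":[-0.03,0,-0.06],"turn":0},{"linear":[-0.035,0,-0.075],"turn":0},{"linear":[-0.035,0,-0.08],"turn":0}]'

```text
t: 13.17
eef_pos: [0.4735, 0.3338, 0.1854]
ee_rot: [-0.001, 0.999, -0.042, 0.001]
ft_force: [0.9, 1.8, -4.0]
width: 0.154
finger_force: 60.0
```

```bash
python3 go.py
python3 - <<'E'
from h import *
import cv2
np.set_printoptions(precision=4,suppress=True)
s,R=tool();p=s["eef_pos"];S=read_camera("scene");T=read_camera("top")
for a in(16,20,24):
    a=np.radians(a);P=pose([(.163*np.cos(a),0,.0187+p[2]+.163*np.sin(a))],p[0],p[1],-.0856);print(proj(S,P),proj(T,P))
m=np.zeros((600,800,3),np.uint8)
m[:,:400]=cv2.resize(S["color"][180:300,225:305,::-1],(400,600),interpolation=cv2.INTER_CUBIC); m[:,400:]=cv2.resize(T["color"][190:280,220:280,::-1],(400,600),interpolation=cv2.INTER_CUBIC)
cv2.imwrite("pics/g6.png",m)
E
```

```text
[0.4735 0.3338 0.1854] 13.1667 -0.08476179878428833 [ 0.8869  1.8335 -3.9918] 0.15428329682799097
[[254.8835 200.8702]] [[240.4871 220.2233]]
[[255.8376 196.5352]] [[239.5114 221.4798]]
[[257.0526 192.3369]] [[238.5044 223.159 ]]
```

View pics/g6.png

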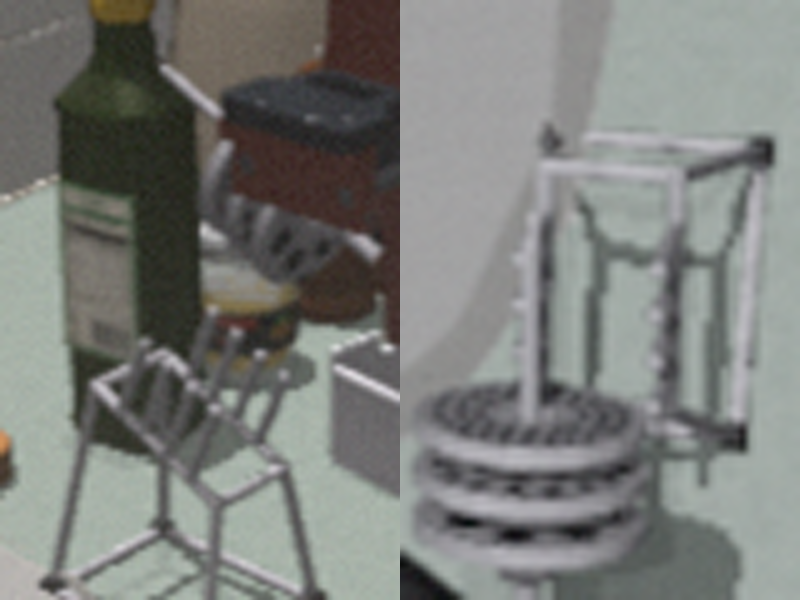

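All three plates hang on the rod (right half of the picture, x 410–650) and the rack is empty (left half). Next I'll carry the skewer to the tray.

Emit:
arm_command --increments '[{"linear":[0.004,0.02,0],"turn":0.01},{"linear":[0.013,0.065,0],"turn":0.025},{"linear":[0.023,0.115,0],"turn":0.04},{"linear":[0.034,0.165,0],"turn":0.055},{"linear":[0.044,0.215,0],"turn":0.069}]'

```text
t: 13.68
eef_pos: [0.4863, 0.2216, 0.1825]
ee_rot: [0.001, 0.995, -0.098, -0.001]
ft_force: [0.1, 0.2, -3.8]
width: 0.154
finger_force: 60.0
```

```bash
cat > tr.py <<'E'
from h import *
import sys
np.set_printoptions(precision=4,suppress=True)
s,R=tool();p=s["eef_pos"];print(p,s["t"],np.arctan2(R[1,0],R[0,0]),s["ft_force"],s["width"])
g=pose([(-.086,0,float(sys.argv[1]))],.5823,.1053,-.1933)[0]
print((R.T@(g-p))/.5)
E
python3 tr.py .112
```

```text
[0.4863 0.2216 0.1825] 13.6833 -0.1965245965456814 [ 0.1388  0.2418 -3.8329] 0.15421636429069163
[0.0619 0.1911 0.1412]
```

Emit:
arm_command --increments '[{"linear":[0.018,0.054,0.01],"turn":0},{"linear":[0.035,0.108,0.02],"turn":0},{"linear":[0.048,0.15,0.03],"turn":0},{"linear":[0.058,0.18,0.04],"turn":0},{"linear":[0.062,0.191,0.05],"turn":0}]'

```text
t: 14.1
eef_pos: [0.4984, 0.1199, 0.1574]
ee_rot: [0.001, 0.995, -0.1, -0.0]
ft_force: [-0.5, 0.4, -4.9]
width: 0.157
finger_force: 60.0
```

Emit:
arm_command --increments '[{"linear":[0,0,0.01],"turn":0},{"linear":[0,0,0.02],"turn":0},{"linear":[0,0,0.03],"turn":0},{"linear":[0,0,0.04],"turn":0},{"linear":[0,0,0.04],"turn":0}]'

```text
t: 14.52
eef_pos: [0.4976, 0.1253, 0.1372]
ee_rot: [0.0, 0.995, -0.096, -0.001]
ft_force: [-0.0, 0.0, -3.2]
width: 0.155
finger_force: 60.0
```

```bash
python3 tr.py .112;python3 - <<'E'
from h import *
import cv2
s,R=tool();p=s["eef_pos"];S=read_camera("scene");T=read_camera("top");yaw=np.arctan2(R[1,0],R[0,0])
for a in(20,24):
    a=np.radians(a);P=pose([(d*np.cos(a),0,.0187+p[2]+d*np.sin(a)) for d in (.158,.12)],p[0],p[1],yaw);print(proj(S,P).round(1).tolist(),proj(T,P).round(1).tolist())
print("tray centreline",proj(T,pose([(.05,0,.13),(.0,0,.13),(-.05,0,.13)],.5823,.1053,-.1933)).round(1).tolist())
o=cv2.imread("pics/top0.png")[:,:,::-1].astype(int);d=abs(T["color"].astype(int)-o).max(2)
for y in range(216,262,3):
    x=np.flatnonzero(d[y,320:375]>30)+320; print(y,x.min() if len(x) else "",x.max() if len(x) else "",len(x))
E
```

```text
[0.4976 0.1253 0.1372] 14.5167 -0.1921394757954475 [-0.041   0.0299 -3.1556] 0.15549741984867774
[0.0021 0.0068 0.0504]
[[307.5, 190.7], [317.2, 198.7]] [[353.2, 214.3], [349.7, 232.0]]
[[308.7, 187.3], [318.1, 196.2]] [[353.0, 215.8], [349.6, 233.3]]
tray centreline [[352.0, 223.7], [347.9, 246.4], [343.7, 269.1]]
216   0
219   0
222   0
225   0
228 350 352 3
231   0
234 350 350 1
237 349 350 2
240 349 352 4
243 333 351 19
246 331 357 27
249 331 362 32
252 330 363 34
255 329 363 35
258 329 368 40
261 332 372 41
```

Emit:
arm_command --increments '[{"linear":[0.001,0.003,0.01],"turn":0},{"linear":[0.002,0.0068,0.03],"turn":0},{"linear":[0.002,0.0068,0.05],"turn":0},{"linear":[0.002,0.0068,0.05],"turn":0},{"linear":[0.002,0.0068,0.05],"turn":0}]'

```text
t: 15.03
eef_pos: [0.498, 0.1205, 0.1124]
ee_rot: [0.0, 0.995, -0.097, -0.001]
ft_force: [-1.2, 0.0, -3.7]
width: 0.152
finger_force: 60.0
```

```bash
python3 tr.py .044
python3 - <<'E'
from h import *
read_camera("top")
E
python3 tr.py .044
```

```text
[0.498  0.1205 0.1124] 15.0333 -0.19411618352496207 [-1.1613  0.015  -3.6902] 0.15159492365651758
[-0.0004 -0.0027  0.1367]
[0.4984 0.1208 0.1129] 15.0833 -0.19399986121530488 [-0.8826  0.1184 -3.4389] 0.15761282948448466
[-0.0013 -0.0019  0.1378]
```

Emit:
arm_command --increments '[{"linear":[-0.001,-0.002,0.015],"turn":0},{"linear":[-0.001,-0.002,0.035],"turn":0},{"linear":[-0.001,-0.002,0.055],"turn":0},{"linear":[-0.001,-0.002,0.075],"turn":0},{"linear":[-0.001,-0.002,0.085],"turn":0}]'

```text
t: 15.5
eef_pos: [0.4975, 0.1215, 0.069]
ee_rot: [0.0, 0.995, -0.097, -0.001]
ft_force: [-0.2, -0.7, -4.1]
width: 0.155
finger_force: 60.0
```

Emit:
arm_command --increments '[{"linear":[0,0,0.01],"turn":0},{"linear":[0,0,0.025],"turn":0},{"linear":[0,0,0.04],"turn":0},{"linear":[0,0,0.052],"turn":0},{"linear":[0,0,0.052],"turn":0}]'

```text
t: 15.92
eef_pos: [0.4977, 0.1216, 0.0436]
ee_rot: [0.0, 0.995, -0.097, -0.001]
ft_force: [0.2, -1.3, -3.4]
width: 0.152
finger_force: 60.0
```

```bash
python3 tr.py .044; cp pics/scene0.png /dev/null
cat > rod.py <<'E'
from h import *
import cv2
s,R=tool();p=s["eef_pos"];S=read_camera("scene");yaw=np.arctan2(R[1,0],R[0,0])
o=cv2.imread("pics/scene0.png")[:,:,::-1].astype(int);d=abs(S["color"].astype(int)-o).max(2)
for a in(0,12,24):
    b=np.radians(a);P=pose([(.163*np.cos(b),0,.0187+p[2]+.163*np.sin(b))],p[0],p[1],yaw);print(a,proj(S,P).round(1).tolist())
v=np.argwhere(d[190:262,295:330]>30);print(len(v),(v[:,::-1]+[295,190])[:8].tolist(), (v[v[:,1].argsort()][:6,::-1]+[295,190]).tolist())
E
python3 rod.py
```

```text
[0.4977 0.1216 0.0436] 15.9167 -0.19394319271802005 [ 0.191  -1.2794 -3.3695] 0.15217567809135862
[ 0.0004 -0.0004 -0.0009]
0 [[304.2, 240.0]]
12 [[305.2, 229.1]]
24 [[308.0, 219.1]]
281 [[308, 220], [309, 220], [309, 221], [310, 221], [311, 221], [309, 222], [310, 222], [311, 222]] [[308, 220], [309, 220], [309, 221], [309, 222], [310, 221], [310, 222]]
```

The skewer is in place above the notches with its tip still at 24°. I'll ease the grip in steps so it pivots down gently.

Emit:
arm_command --increments '[{"linear":[0,0,0],"turn":0},{"linear":[0,0,0],"turn":0},{"linear":[0,0,0],"turn":0},{"linear":[0,0,0],"turn":0},{"linear":[0,0,0],"turn":0}]' --newtons 30

```text
t: 16.38
eef_pos: [0.4986, 0.1219, 0.0452]
ee_rot: [-0.0, 0.995, -0.097, 0.0]
ft_force: [0.5, 0.1, -3.7]
width: 0.157
finger_force: 30.0
```

```bash
python3 rod.py
```

```text
0 [[303.8, 239.4]]
12 [[304.8, 228.5]]
24 [[307.6, 218.5]]
286 [[309, 220], [310, 221], [311, 221], [310, 222], [311, 222], [312, 222], [311, 223], [312, 223]] [[309, 220], [310, 221], [310, 222], [311, 221], [311, 222], [311, 223]]
```

Emit:
arm_command --increments '[{"linear":[0,0,0],"turn":0},{"linear":[0,0,0],"turn":0},{"linear":[0,0,0],"turn":0},{"linear":[0,0,0],"turn":0},{"linear":[0,0,0],"turn":0}]' --newtons 20

```text
t: 16.85
eef_pos: [0.4984, 0.1219, 0.0449]
ee_rot: [-0.0, 0.995, -0.097, 0.0]
ft_force: [-0.1, 0.8, -4.6]
width: 0.156
finger_force: 20.0
```

```bash
python3 rod.py
```

```text
0 [[303.9, 239.5]]
12 [[304.9, 228.6]]
24 [[307.7, 218.6]]
286 [[309, 221], [310, 221], [311, 221], [310, 222], [311, 222], [312, 222], [311, 223], [312, 223]] [[309, 221], [310, 221], [310, 222], [311, 221], [311, 222], [311, 223]]
```

Emit:
arm_command --increments '[{"linear":[0,0,0],"turn":0},{"linear":[0,0,0],"turn":0},{"linear":[0,0,0],"turn":0},{"linear":[0,0,0],"turn":0},{"linear":[0,0,0],"turn":0}]' --newtons 15

```text
t: 17.32
eef_pos: [0.499, 0.1221, 0.0452]
ee_rot: [-0.0, 0.995, -0.097, 0.001]
ft_force: [0.7, 0.4, -0.4]
width: 0.155
finger_force: 15.0
```

```bash
python3 rod.py
```

```text
0 [[303.7, 239.4]]
12 [[304.7, 228.5]]
24 [[307.5, 218.5]]
358 [[321, 225], [322, 225], [323, 225], [324, 225], [325, 225], [326, 225], [327, 225], [328, 225]] [[310, 245], [311, 246], [311, 245], [312, 245], [312, 246], [314, 246]]
```

Emit:
arm_command --increments '[{"linear":[0,0,0],"turn":0},{"linear":[0,0,0],"turn":0},{"linear":[0,0,0],"turn":0},{"linear":[0,0,0],"turn":0},{"linear":[0,0,0],"turn":0}]' --newtons 12

```text
t: 17.78
eef_pos: [0.4989, 0.122, 0.0451]
ee_rot: [-0.0, 0.995, -0.097, 0.0]
ft_force: [1.1, 0.1, 0.5]
width: 0.152
finger_force: 12.0
```

```bash
python3 rod.py
```

```text
0 [[303.7, 239.4]]
12 [[304.7, 228.5]]
24 [[307.5, 218.5]]
358 [[321, 225], [322, 225], [323, 225], [324, 225], [325, 225], [326, 225], [327, 225], [328, 225]] [[307, 242], [310, 245], [311, 246], [311, 245], [312, 245], [312, 246]]
```

Emit:
arm_command --increments '[{"linear":[0,0,0],"turn":0},{"linear":[0,0,0],"turn":0},{"linear":[0,0,0],"turn":0},{"linear":[0,0,0],"turn":0},{"linear":[0,0,0],"turn":0}]' --newtons 10

```text
t: 18.25
eef_pos: [0.4987, 0.122, 0.045]
ee_rot: [-0.0, 0.995, -0.097, 0.0]
ft_force: [2.2, 0.6, 2.7]
width: 0.156
finger_force: 10.0
```

```bash
python3 rod.py
```

```text
0 [[303.8, 239.4]]
12 [[304.8, 228.5]]
24 [[307.6, 218.6]]
360 [[321, 225], [322, 225], [323, 225], [324, 225], [325, 225], [326, 225], [327, 225], [328, 225]] [[310, 245], [311, 245], [311, 246], [312, 245], [312, 246], [314, 246]]
```

The rod has pivoted down into the far notch and the load has left the wrist. I'll lower a little to seat the neck, then release.

Emit:
arm_command --increments '[{"linear":[0,0,0.002],"turn":0},{"linear":[0,0,0.004],"turn":0},{"linear":[0,0,0.006],"turn":0},{"linear":[0,0,0.006],"turn":0},{"linear":[0,0,0.006],"turn":0}]' --newtons 5

```text
t: 18.72
eef_pos: [0.4981, 0.122, 0.0417]
ee_rot: [0.0, 0.995, -0.097, -0.0]
ft_force: [0.7, 2.5, 1.9]
width: 0.158
finger_force: 5.0
```

```bash
python3 tr.py .0418; python3 rod.py
```

```text
[0.4981 0.122  0.0417] 18.7167 -0.19368258594376528 [0.6696 2.5284 1.8959] 0.15752890813384826
[-0.0003  0.0004 -0.0001]
0 [[304.0, 240.6]]
12 [[304.9, 229.7]]
24 [[307.7, 219.8]]
342 [[322, 226], [323, 226], [324, 226], [325, 226], [326, 226], [327, 226], [328, 226], [329, 226]] [[306, 239], [307, 241], [309, 242], [312, 242], [313, 242], [313, 243]]
```

Emit:
arm_command --increments '[{"linear":[0,0,0],"turn":0},{"linear":[0,0,0],"turn":0},{"linear":[0,0,0],"turn":0},{"linear":[0,0,0],"turn":0},{"linear":[0,0,0],"turn":0}]' --jaw 0.4

```text
t: 19.18
eef_pos: [0.4981, 0.1217, 0.0417]
ee_rot: [0.0, 0.995, -0.097, -0.0]
ft_force: [0.1, 0.3, 0.9]
width: 0.396
finger_force: 0.0
```

Emit:
arm_command --increments '[{"linear":[0,0,-0.01],"turn":0},{"linear":[0,0,-0.03],"turn":0},{"linear":[0,0,-0.07],"turn":0},{"linear":[0,0,-0.12],"turn":0},{"linear":[0,0,-0.18],"turn":0}]'

```text
t: 19.6
eef_pos: [0.4975, 0.1217, 0.1328]
ee_rot: [0.0, 0.995, -0.097, -0.001]
ft_force: [-0.1, 0.8, -0.8]
width: 0.402
finger_force: 0.0
```

Emit:
arm_command --increments '[{"linear":[0,0,-0.07],"turn":0},{"linear":[-0.03,0,-0.12],"turn":0},{"linear":[-0.07,0,-0.15],"turn":0},{"linear":[-0.12,0,-0.15],"turn":0},{"linear":[-0.12,0,-0.15],"turn":0}]'

```text
t: 20.02
eef_pos: [0.4365, 0.1346, 0.2089]
ee_rot: [-0.0, 0.995, -0.096, 0.001]
ft_force: [-0.7, -0.5, -0.8]
width: 0.4
finger_force: 0.0
```

```bash
python3 tr.py .2
python3 - <<'E'
from h import *
import cv2
S=read_camera("scene");T=read_camera("top")
for n,c,(x0,x1,y0,y1) in(("scene",S,(285,365,225,290)),("top",T,(305,385,205,310))):
    o=cv2.imread(f"pics/{n}0.png")[:,:,::-1].astype(int);d=abs(c["color"].astype(int)-o).max(2)[y0:y1,x0:x1]>28
    print(n,x0,y0)
    for i in range(0,d.shape[0],2): print(''.join('#' if v else '.' for v in d[i]))
    P=pose([(.077,0,.0585),(.050,0,.058),(-.033,0,.06),(-.061,0,.06),(-.141,0,.06)],.5823,.1053,-.1933);print(proj(c,P).round(0).tolist())
    P=pose([(-.033+s,0,.055+v) for s in (.017,.033,.049) for v in(.035,-.035)],.5823,.1053,-.1933);print(proj(c,P).round(0).tolist())
E
```

```text
[0.4365 0.1346 0.2089] 20.0167 -0.19153444607702463 [-0.7217 -0.5198 -0.8497] 0.40005791011079717
[0.1255 0.0018 0.018 ]
scene 285 225
................................................................................
................................................................................
.....................................................###........................
.....................................................###...#....................
..........................................................##..###...............
..............................................................##....##..........
...................................................................##...####....
.......................................................................#########
......................................#####..###.........................######.
....................................####..#######..............................#
.........................######....###..######..#...............................
..............................######..######..####.###....................
[... 5668 characters left out ...]
#############.......................
######.###################...################################...................
#####.....#####################################################.................
#################################################################...............
###################################################################.............
###....#############################################################............
##.......####################################################..######..######...
[[353.0, 215.0], [351.0, 227.0], [344.0, 262.0], [342.0, 274.0], [335.0, 309.0]]
[[346.0, 254.0], [345.0, 255.0], [347.0, 247.0], [346.0, 249.0], [348.0, 240.0], [347.0, 242.0]]
```

```bash
python3 -c "
from cell import r
print(r.finish_job())"
```

```text
the job is handed in; nothing more can be done
None
```

I handed the job in at about 20 s: the skewer lies across the tray's middle pair of notches with all three plates hanging inside, checked after release by image differences only because my 10 views were used; the arm went nowhere near the bottle, mill, jar or shaker.

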